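# Load a microplate under the shaker's spring clip

### The job

Load the microplate on the shaker: with one fingertip press the clip's long blue thumb bar down and hold it so that the jaw stands raised, and with the other fingertip push the plate along the platform, under the raised jaw, until it is fully home against the rear stop. Only then let the bar up, so that the jaw comes down on the plate, and move clear. The plate is filled: it stays flat on the platform and is never lifted, the jaw must not touch its top before it is home, and the other things on the bench stay where they are.

Things in the scene. Friction and masses are not known exactly. Their poses are not given: they have to be found in the camera images.
- shaker: White bench-top microplate shaker with an aluminium platform, fixed to the worktop. Origin on the worktop, below the centre of the loaded plate's place. Its x axis is the loading direction (away from the robot), y to the left, z up. Platform top 70 mm above the origin, from x = -163 to +77 mm and y = -61 to +99 mm; its front part is free but for the plate and the clip's bar.
- nest (a point): Point on the platform top under the centre of the loaded plate; same axes as the shaker. The rear stop's face is at x = +64 mm (11 mm high, 99 mm wide), where the far short edge of the plate meets it when home.
- guides (a point): Point on the platform midway between the guides' straight parts (x = 24 to 72 mm from nest, 89 mm apart for the 86 mm plate). Towards the robot they flare to 104 mm at x = -10 mm. The left guide is 7 mm high; the right one, 19 mm high, has a fixed lip 16.5 mm above the platform, beneath which the plate's right edge slides.
- clip (a joint): Spring clip left of the plate: a rocker on a pin along shaker x (at shaker y = +62, z = 79 mm). Rad: 0 at rest (bar up; the jaw, 10 mm above the platform, bars the way), grows as the bar is pressed, stop at 0.46. About 0.17 with the jaw resting on the plate; from 0.30 the plate passes; 0.35 to 0.42 is a good opening. A spring returns it: on the bar's middle 3 N to start, 6 to 9 N at 0.4.
- thumb_bar (a point): Middle of the upper face of the clip's blue thumb bar, moves with it. Bar: 214 mm along shaker x (-159 to +55 mm), 30 mm wide (y = +66 to +98 mm); a fingertip may slide along it. At rest this point is 16 mm above the platform and the bar slopes up to the left by 0.2 rad; at 0.4 it is about 6 mm above the platform, so that the other fingertip, level with it, meets the plate's edge.
- jaw (a point): Middle of the lower front edge of the clip's black rubber jaw (24 mm long along the shaker's x, 9 mm wide), moves with the clip; at rest at shaker x = +30, y = +34.5 mm.
- plate_centre (a point): Centre, half-way up, of the whitish 96-well microplate: 128 mm along its y axis, 86 mm along x, 14 mm high, 0.06 to 0.13 kg. It starts loose on the front of the platform, long side about along the loading direction, 48 to 62 mm short of home; the short edge nearest the robot, 64 mm from this point, is the one to push. Home: this point 7 mm above point nest.
- next_plate: Second microplate lying on the worktop, 86 x 128 x 14 mm, bystander; origin under its centre.
- marker: White marker pen with red cap lying on the worktop, 135 mm long, bystander.
- timer: Small white timer on the worktop, 68 x 68 x 20 mm, bystander.
- beaker: Small beaker, 54 mm wide, 69 mm high, bystander; origin under its centre.

How it is judged:
On the way, in this order (a step that is already met when the one before it is completed fails the run):
1. the thumb bar is held down (clip beyond 0.30 rad) while the plate still lies in front of the jaw (value of joint clip above 0.3 rad and x of plate_centre in the frame of nest below -0.031 m and contact force between the fingers and shaker above 1 N), for 0.2 s.
2. the plate is home against the rear stop (within 3 mm) with the bar still held down (x of plate_centre in the frame of nest above -0.003 m and value of joint clip above 0.26 rad and contact force between the fingers and shaker above 1 N), for 0.2 s.
At the end, for the whole second after the job is handed in: The plate lies flat on the platform, against the rear stop within 3 mm, centred between the guides within 4 mm and square within 0.05 rad; the bar is let go and the jaw rests on the plate (clip between 0.11 and 0.23 rad, still) (x of plate_centre in the frame of nest between -0.003 and 0.003 m and y of plate_centre in the frame of nest between -0.004 and 0.004 m and z of plate_centre in the frame of nest between 0.004 and 0.009 m and angle between the y axis of plate_centre and the x axis of nest, either way round below 0.05 rad and value of joint clip between 0.11 and 0.23 rad and velocity of joint clip below 0.05 rad/s); the robot touches nothing.
It fails at once if the plate is lifted or tipped (more than 5 mm off the platform or 0.08 rad) (z of plate_centre in the frame of nest above 0.012 m or angle between plate_centre's own z axis and vertical above 0.08 rad).
It fails at once if the jaw comes down on the plate before it is home (clip below 0.19 rad with the plate part-way under the jaw) (value of joint clip below 0.19 rad and x of plate_centre in the frame of nest between -0.03 and -0.005 m).
It fails at once if a bystander is moved by more than 15 mm (distance of any of next_plate, marker, timer, beaker from where it was at the start of the episode above 0.015 m).
It also fails if it takes over 54 s, if anything falls off the work surface, if the arm or the gripper's body presses on something with over 40 N, if the wrist force passes 120 N, or if a joint passes its speed limit or range.

### The arm

A 7-joint arm with a two-finger parallel gripper is mounted at the origin on a cart in front of the work surface, level with it; the furniture and walls round the work are solid. World frame = base frame: x ahead of the robot, y to its left, z up, the work surface at z = 0. Lengths are in m, angles in rad, forces in N, time in s.
With the tool pointing down it reaches from about 0.425 to 0.875 m from the base axis. Payload 4.7 kg.
Tool frame: the origin (TCP) lies on the mounting face of the last link; the fingertips stand 182 mm ahead of it and the grasp point (between the pads) lies 164 mm ahead of it; z points along the fingers, y is the direction in which the jaws open and shut (so a half turn about z gives the same grasp; the last joint's range is limited). The gripper opens to 87 mm and grips with 3 to 60 N. Pads are 19 mm wide; open, the fingers measure 117 mm over their backs; the gripper's body (75 mm by 190 mm) begins 51 mm behind the grasp point.
Start: joints at [1.306, 0.321, -0.07, 1.45, 0.023, 1.371, -0.057], TCP at [0.179, -0.625, 0.405] pointing down, gripper open.
Joint ranges: [-2.86, 2.86], [-0.3, 2.09], [-1.38, 1.24], [0.06, 2.45], [-1.56, 4.7], [0.09, 2.05], [-2.69, 2.69]. Speed limits (rad/s): [2.57, 2.57, 3.14, 3.14, 3.14, 3.14, 3.14].

### API

Orientations are given as a rotation vector (axis times angle).
In Python, from bench import ctrl gives the robot as it stands. The module is installed in compiled form; this text tells all that it offers.
- The arm moves only by the tool play_rows, never from a script. Its argument "targets" is text: rows parted by semicolons, each of 7 numbers parted by spaces: the shift along the tool's x, y, z in cm, then the turn, a rotation vector about the tool's x, y, z in rad, then the opening, from -1 (shut) to 1 (fully open). In form: x y z ax ay az grip; .... A call has 1 to 20 rows; each row shifts and turns the pose as measured when the row begins, along the tool's axes as they then stand; what a row does not reach is not made up. A row lasts 1/8 s, in which the tool goes at most 62.5 mm and 10.7 degrees, less where a joint would pass 70% of its speed; a pose out of reach is approached as far as the arm can. A call is refused whole if a number of a shift passes 6.25 or a number of a turn 0.188, either way. A call with a gripper value outside its range is refused whole. The fingers move at their own pace and stop on an object; "newtons" is the grip in N (left out, the last holds). Time passes only in rows, so rows that do not move let the fingers close. It gives the time, the measured TCP pose, the force and the opening at its end, in the units of the state.
- ctrl.get_state(): the state, without advancing time (a new reading comes with each control period).
- ctrl.get_image(name): name is "scene" or "top" or "wrist"; returns a dict with "pixels" (480x640x3 uint8, blue, green, red), "depth" (480x640 float32, m along the optical axis (not along the pixel's ray), 0 where there is no reading), "intrinsics" (3x3 intrinsics, pixels), "R" (3x3) and "t" (3): a world point X has camera coordinates R X + t. Camera axes: x right, y down, z forward; pixel columns grow to the right and rows downward; lengths in m; the calibration is good to about 2 mm. A picture is of the moment at which its call begins.
- ctrl.close_job(): hands the job in, once; it reports no verdict.
The state is a dict: "time": time; "joint_positions": joint angles; "qd": joint speeds; "joint_torque": joint torques, N m; "position": TCP position; "tool_rot": TCP orientation; "ft_force": force on the tool from outside, world axes, zero at the start; "torque": the same for the moment, N m; "grip_width": opening from 0.0 (shut) to 1.0 (fully open).
Only numpy, scipy, OpenCV 4.12 (cv2) and the standard library are available. Lean on these libraries where they do the work, as an engineer would, in place of code of your own. Each camera call takes 0.05 s, during which the arm holds its last target.

## Working session

There is one attempt and no reset: what is moved stays moved. The work goes in short steps, Python scripts to look and compute and a tool call to move; the robot and the scene stay as the last step left them, time stands still between calls to the robot, and variables do not carry over. Pictures are saved under pics/ and viewed, and the job is handed in when it is done.

Besides the shell and the picture viewer there is one more tool, called after "Call:" as name(argument=value, ...) on one line, values as JSON. play_rows: Moves the arm, as the interface text tells. Its arguments: {"type":"object","properties":{"targets":{"type":"string"},"newtons":{"type":"number"}},"required":["targets"]}

```bash
mkdir -p pics
cat > h.py <<'E'
import numpy as np, cv2
from bench import ctrl
from scipy.spatial.transform import Rotation as Ro
def snap(name,fn):
    im=ctrl.get_image(name); cv2.imwrite('pics/'+fn,im['pixels']); np.savez('pics/'+fn[:-4]+'.npz',**{k:np.asarray(im[k]) for k in im}); return im
def world(im,u,v,d=None):
    K=im['intrinsics'];d=im['depth'][int(round(v)),int(round(u))] if d is None else d
    c=np.array([(u-K[0,2])/K[0,0]*d,(v-K[1,2])/K[1,1]*d,d]); return im['R'].T@(c-im['t'])
def onz(im,u,v,z):
    K=im['intrinsics'];r=im['R'].T@np.array([(u-K[0,2])/K[0,0],(v-K[1,2])/K[1,1],1]);o=-im['R'].T@im['t']
    return o+r*(z-o[2])/r[2]
def proj(im,X):
    c=im['R']@np.asarray(X)+im['t'];p=im['intrinsics']@c;return p[:2]/p[2]
E
python3 - <<'E'
from h import *
for n in ['scene','top','wrist']:
    im=snap(n,n+'0.png');print(n,-im['R'].T@im['t'],im['intrinsics'][0,0])
print(ctrl.get_state())
E
```

```text
scene [-0.24740225  0.53398061  0.69595946] 479.7428633492713
top [0.44237915 0.04233139 1.07720265] 484.08305167048525
wrist [ 0.24933217 -0.60563999  0.38437055] 427.5959441070155
{'time': 0.15, 'joint_positions': array([ 1.30613256,  0.32166123, -0.07009911,  1.45139656,  0.02261462,
        1.37079727, -0.05689155]), 'qd': array([-0.00069825, -0.00055198,  0.00032856, -0.00341874, -0.00147352,
       -0.00081246,  0.00268603]), 'joint_torque': array([-3.11528411e-04, -4.91796327e+01, -4.04701531e-01, -3.12877786e+01,
       -6.38919091e-02,  4.03555250e-02,  6.57377291e-05]), 'position': array([ 0.17879303, -0.62476954,  0.40390626]), 'tool_rot': array([-3.10968405e+00, -4.36340752e-01,  4.70483968e-04]), 'ft_force': array([-0.62544142,  0.58973617, -0.58077462]), 'torque': array([ 0.01640042, -0.00841897,  0.02069304]), 'grip_width': 1.0013526526698542}
```

View pics/top0.png

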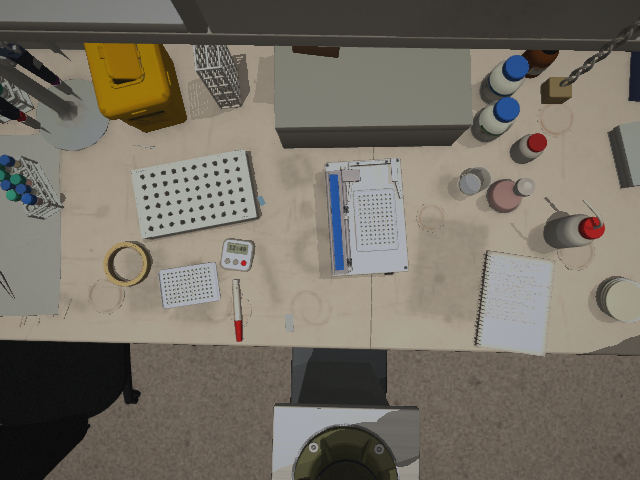

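View pics/scene0.png

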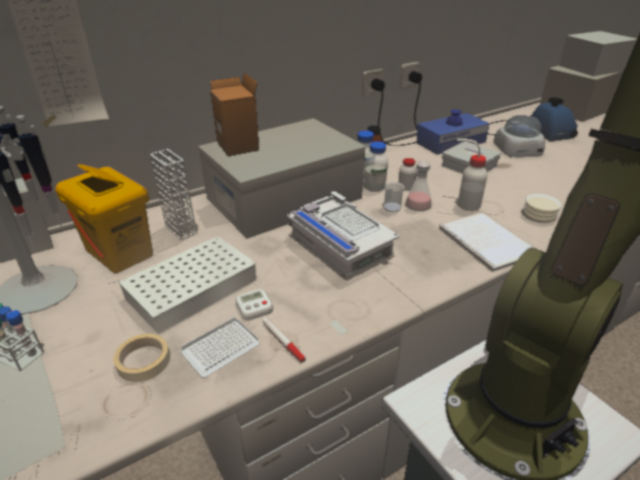

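Run:
```python
import cv2
i=cv2.imread('pics/top0.png')[145:290,305:425];cv2.imwrite('pics/top0c.png',cv2.resize(i,None,fx=4.1,fy=4.1,interpolation=cv2.INTER_CUBIC))
i=cv2.imread('pics/scene0.png')[180:290,275:410];cv2.imwrite('pics/scene0c.png',cv2.resize(i,None,fx=5,fy=5,interpolation=cv2.INTER_CUBIC))
```

```text
(no output)
```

View pics/top0c.png

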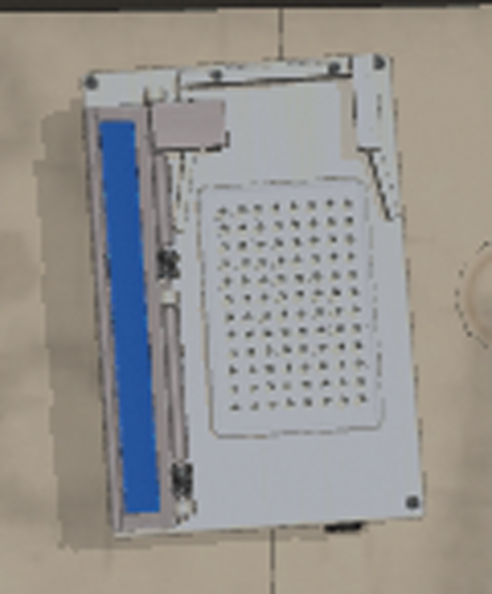

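View pics/scene0c.png

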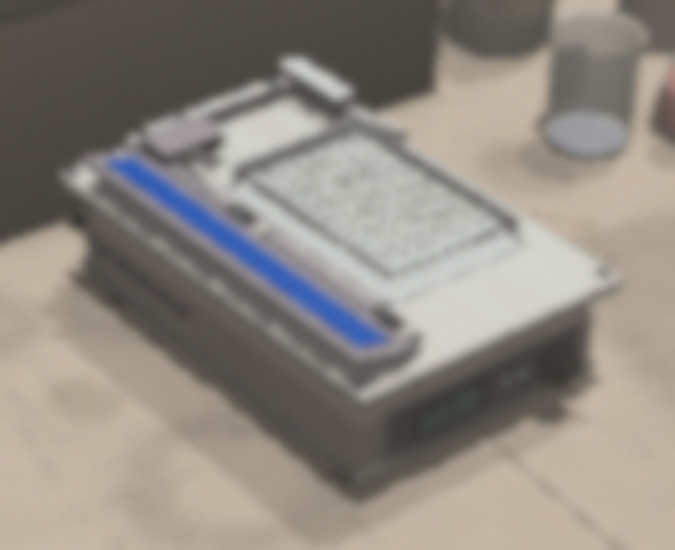

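Run:
```python
from h import *
im=dict(np.load('pics/top0.npz'))
px=np.array([(85,80),(388,57),(115,534),(424,517)])/4.1+[305,145]-.4
P=np.array([onz(im,u,v,.07) for u,v in px]);print(P.round(4))
S=np.array([(77,99),(77,-61),(-163,99),(-163,-61)])/1000
a=S-S.mean(0);b=P[:,:2]-P[:,:2].mean(0)
yaw=np.arctan2((a[:,0]*b[:,1]-a[:,1]*b[:,0]).sum(),(a*b).sum());c,s=np.cos(yaw),np.sin(yaw);R=np.array([[c,-s],[s,c]])
t=P[:,:2].mean(0)-R@S.mean(0);print(yaw,t);print((P[:,:2]-t)@R*1000)
for n,(u,v) in dict(pl=(300,310),bar=(128,310),plat=(300,480),nl=(202,187),nr=(368,180),fl=(210,437),fr=(383,428)).items():
    u,v=u/4.1+304.6,v/4.1+144.6
    w=world(im,u,v);w2=onz(im,u,v,.084);print(n,w.round(4),((w2[:2]-t)@R*1000).round(1))
```

```text
[[ 0.6686  0.0547  0.07  ]
 [ 0.6836 -0.1006  0.07  ]
 [ 0.4362  0.0344  0.07  ]
 [ 0.4483 -0.1214  0.07  ]]
0.08749286101530317 [ 0.60368206 -0.04838916]
[[  73.68541757   97.06252844]
 [  75.07289421  -59.00018755]
 [-159.59190624   97.12291266]
 [-161.16640554  -59.18525355]]
pl [ 0.5504 -0.0559  0.0852] [-53.6  -2.9]
bar [0.5487 0.0304 0.0838] [-47.9  83.2]
plat [ 0.4655 -0.0585  0.0715] [-138.7    3.3]
nl [ 0.614  -0.0063  0.0718] [11.9 41.8]
nr [ 0.6197 -0.0912  0.0693] [  9.9 -41.9]
fl [ 0.4864 -0.0128  0.0693] [-114.3   46.6]
fr [ 0.4928 -0.1     0.0719] [-115.5  -39.9]
```

```bash
cat >> h.py <<'E'
YAW=0.0875; T0=np.array([0.6037,-0.0484])
def s2w(x,y,z): # shaker mm -> world
    c,s=np.cos(YAW),np.sin(YAW); return np.array([T0[0]+(c*x-s*y)/1000,T0[1]+(s*x+c*y)/1000,z/1000])
def w2s(w):
    c,s=np.cos(YAW),np.sin(YAW); d=(np.asarray(w)[:2]-T0)*1000
    return np.array([c*d[0]+s*d[1],-s*d[0]+c*d[1],w[2]*1000])
def cur():
    s=ctrl.get_state(); return s,np.array(s['position']),Ro.from_rotvec(s['tool_rot'])
def goal(tip_s,sgn=1,roll=0):
    """tool with tip centre at shaker coordinates (mm); tool y along sgn*shaker y"""
    y=sgn*np.array([-np.sin(YAW),np.cos(YAW),0]);z=np.array([0,0,-1.]);x=np.cross(y,z)
    R=Ro.from_matrix(np.c_[x,y,z]); p=s2w(*tip_s)-R.apply([0,0,.182]); return p,R
def show(tip_s,sgn=1):
    s,p,R=cur();g,G=goal(tip_s,sgn)
    d=R.inv().apply(g-p)*100; r=(R.inv()*G).as_rotvec()
    print('t',round(s['time'],2),'pos',p.round(4),'tips',w2s(p+R.apply([0,0,.182])).round(1),'f',np.round(s['ft_force'],1),'grip',round(s['grip_width'],3))
    print('need cm tool',d.round(3),'turn',r.round(4))
E
python3 - <<'E'
from h import *
s,p,R=cur();print(R.as_matrix().round(3))
for sg in(1,-1):show((-140,40,220),sg)
E
```

```text
[[ 0.961  0.275 -0.   ]
 [ 0.275 -0.961  0.001]
 [-0.    -0.001 -1.   ]]
t 0.15 pos [ 0.1788 -0.6248  0.4039] tips [-473.7 -536.8  221.9] f [-0.6  0.6 -0.6] grip 1.001
need cm tool [ 43.728 -50.306   0.261] turn [-3.0000e-04 -2.2000e-03 -2.9503e+00]
t 0.15 pos [ 0.1788 -0.6248  0.4039] tips [-473.7 -536.8  221.9] f [-0.6  0.6 -0.6] grip 1.001
need cm tool [ 43.728 -50.306   0.261] turn [-0.0015  0.0002  0.1913]
```

View pics/wrist0.png

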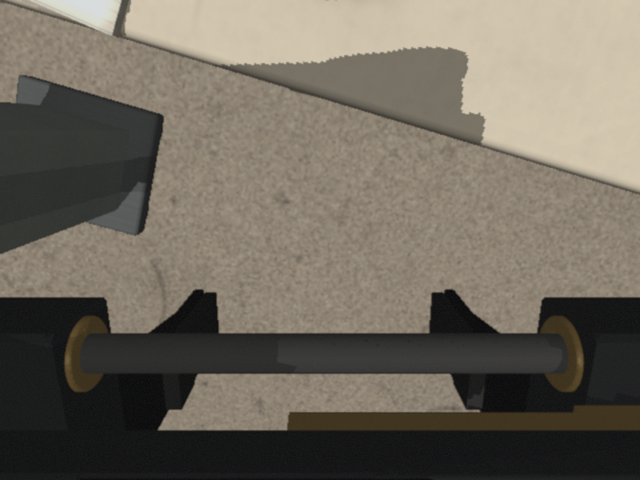

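Call:
play_rows(targets="3.5 -4.2 -0.3 0 0 0.016 1;3.5 -4.2 -0.3 0 0 0.016 1;3.5 -4.2 -0.3 0 0 0.016 1;3.5 -4.2 -0.3 0 0 0.016 1;3.5 -4.2 -0.3 0 0 0.016 1;3.5 -4.2 -0.3 0 0 0.016 1;3.5 -4.2 -0.3 0 0 0.016 1;3.5 -4.2 -0.3 0 0 0.016 1")

```text
time: 1.15
position: [0.3815, -0.2274, 0.4254]
tool_rot: [-3.131, -0.215, 0.005]
ft_force: [0.0, 0.7, 0.6]
grip_width: 0.998
```

Run:
```python
from h import *
show((-140,40,220),-1)
```

```text
t 1.15 pos [ 0.3815 -0.2274  0.4254] tips [-237.6 -158.3  243.4] f [0.  0.7 0.6] grip 0.998
need cm tool [ 10.689 -19.371   2.381] turn [-0.0035  0.0029  0.0498]
```

Call:
play_rows(targets="2.6 -4.8 0.3 0 0 0.012 1;2.6 -4.8 0.3 0 0 0.012 1;2.6 -4.8 0.3 0 0 0.012 1;2.6 -4.8 0.3 0 0 0.012 1;0 0 0 0 0 0 1;0 0 0 0 0 0 0.4;0 0 0 0 0 0 0.4")

```text
time: 2.02
position: [0.4635, -0.014, 0.4134]
tool_rot: [-3.137, -0.148, 0.003]
ft_force: [0.1, -0.6, 0.1]
grip_width: 0.855
```

Run:
```python
from h import *
show((-140,40,220),-1)
im=snap('wrist','w1.png')
```

```text
t 2.02 pos [ 0.4635 -0.014   0.4134] tips [-136.9   46.8  231.4] f [ 0.1 -0.6  0.1] grip 0.855
need cm tool [-0.34   0.654  1.144] turn [-0.0012  0.0015  0.0066]
```

View pics/w1.png

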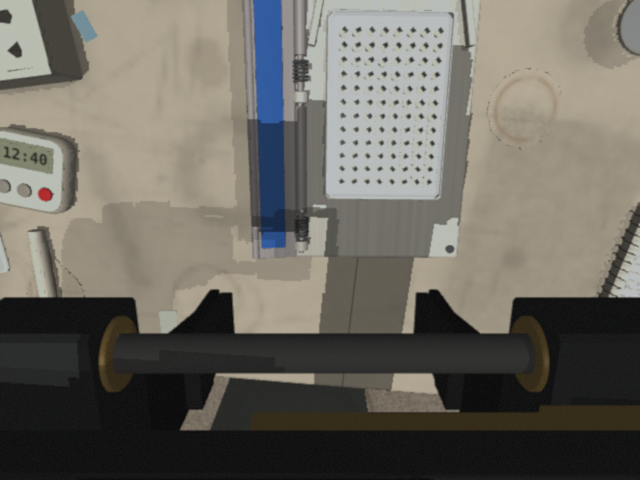

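Run:
```python
import cv2
i=cv2.imread('pics/w1.png')[0:265,230:490];cv2.imwrite('pics/w1c.png',cv2.resize(i,None,fx=2.2,fy=2.2,interpolation=cv2.INTER_CUBIC))
```

```text
(no output)
```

View pics/w1c.png

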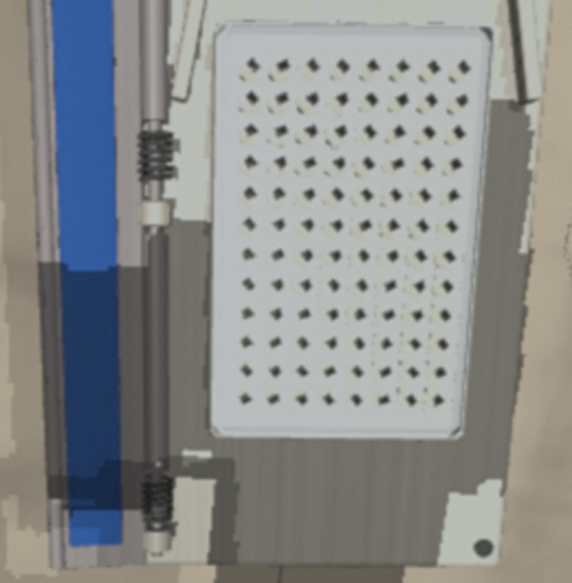

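Run:
```python
from h import *
im=dict(np.load('pics/w1.npz'))
def f(n,u,v,z):
    u,v=u/2.2+229.8,v/2.2-.2
    print(n,w2s(onz(im,u,v,z/1000)).round(1), 'depth',w2s(world(im,u,v)).round(1))
for n,u,v,z in [('FL',212,27,84),('FR',492,30,84),('NR',462,437,84),('NL',210,436,84),('NR bottom',462,440,70),('NL b',210,440,70),('platR',497,565,70),('platL',52,568,70),
 ('bar near L',70,545,88),('bar near R',121,545,84),('bar mid',95,500,86),('bar mid2',90,250,86),('bar c l',62,250,88),('bar c r',117,250,84),('plat',330,500,70),('plate',340,300,84),('sidebar',135,300,80),('lside',52,300,80),('gR',522,103,85)]: f(n,u,v,z)
```

```text
FL [10.7 45.3 84. ] depth [13.9 45.3 70.8]
FR [ 10.4 -37.7  84. ] depth [ 10.1 -37.3  85.5]
NR [-110.9  -38.4   84. ] depth [-113.   -42.2   70.2]
NL [-111.1   45.    84. ] depth [-113.2   44.9   70.3]
NR bottom [-114.   -42.3   70. ] depth [-114.   -42.2   70.5]
NL b [-114.7   44.9   70. ] depth [-114.7   44.9   69.9]
platR [-159.1  -58.5   70. ] depth [-180.   -81.4   -0.9]
platL [-161.4  101.4   70. ] depth [-155.8   98.2   88.6]
bar near L [-147.8   91.9   88. ] depth [-147.6   91.8   88.7]
bar near R [-148.8   75.1   84. ] depth [-149.3   75.3   82. ]
bar mid [-132.6   83.3   86. ] depth [-132.8   83.4   85.2]
bar mid2 [-52.7  82.9  86. ] depth [-52.7  82.9  86.3]
bar c l [-52.8  91.4  88. ] depth [-52.8  91.3  88.2]
bar c r [-52.6  74.7  84. ] depth [-52.5  74.8  82.6]
plat [-135.6    2.5   70. ] depth [-135.2    2.7   71.8]
plate [-67.3   3.9  84. ] depth [-67.3   4.2  86.2]
sidebar [-67.8  69.5  80. ] depth [-67.8  69.5  80.5]
lside [-68.   96.3  80. ] depth [-67.9  95.1  87.4]
gR [ -9.5 -48.2  85. ] depth [ -7.5 -51.7  73.4]
```

```bash
python3 - <<'E'
import re
s=open('h.py').read()
open('h.py','w').write(s.replace("T0=np.array([0.6037,-0.0484])","T0=np.array([0.6037,-0.0484])+2.4e-3*np.array([-np.sin(YAW),np.cos(YAW)])*1"))
E
python3 - <<'E'
from h import *
im=dict(np.load('pics/w1.npz'))
print(w2s(onz(im,497/2.2+229.8,565/2.2-.2,.07)))
show((-133,43,105),-1)
E
```

```text
[-159.07862248  -60.89590782   70.        ]
t 2.08 pos [ 0.4635 -0.0143  0.4134] tips [-137.    44.   231.4] f [-0.6  0.1  0.7] grip 0.815
need cm tool [ 0.389  0.098 12.64 ] turn [-0.001   0.0017  0.006 ]
```

Call:
play_rows(targets="0.1 0.02 3.1 0 0 0.003 0.54;0.1 0.02 3.1 0 0 0.003 0.54;0.1 0.02 3.1 0 0 0 0.54;0.1 0.02 3.1 0 0 0 0.54;0 0 0.1 0 0 0 0.54;0 0 0 0 0 0 0.54")

```text
time: 2.82
position: [0.4674, -0.0224, 0.2868]
tool_rot: [3.137, 0.115, 0.002]
ft_force: [-0.4, -0.1, 0.8]
grip_width: 0.771
```

Run:
```python
from h import *
show((-133,43,89),-1)
im=snap('wrist','w2.png')
snap('scene','s2.png');i=cv2.imread('pics/s2.png')[150:300,250:430];cv2.imwrite('pics/s2c.png',cv2.resize(i,None,fx=4,fy=4,interpolation=cv2.INTER_CUBIC))
```

```text
t 2.83 pos [ 0.4674 -0.0224  0.2868] tips [-133.4   35.   104.8] f [-0.4 -0.1  0.8] grip 0.771
need cm tool [ 0.042 -0.76   1.581] turn [ 0.0025 -0.0011 -0.0142]
```

View pics/w2.png

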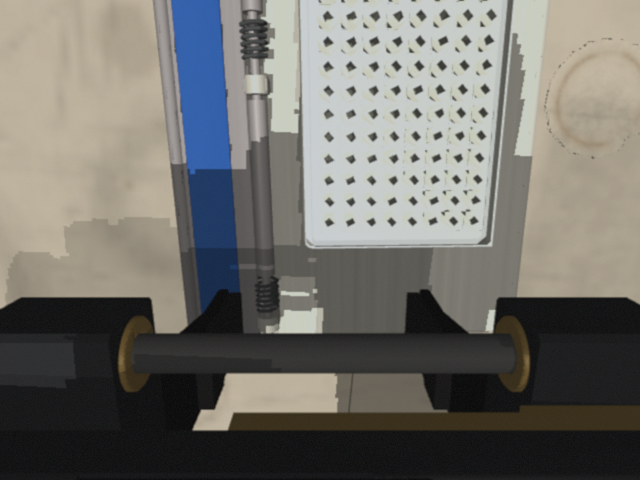

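View pics/s2c.png

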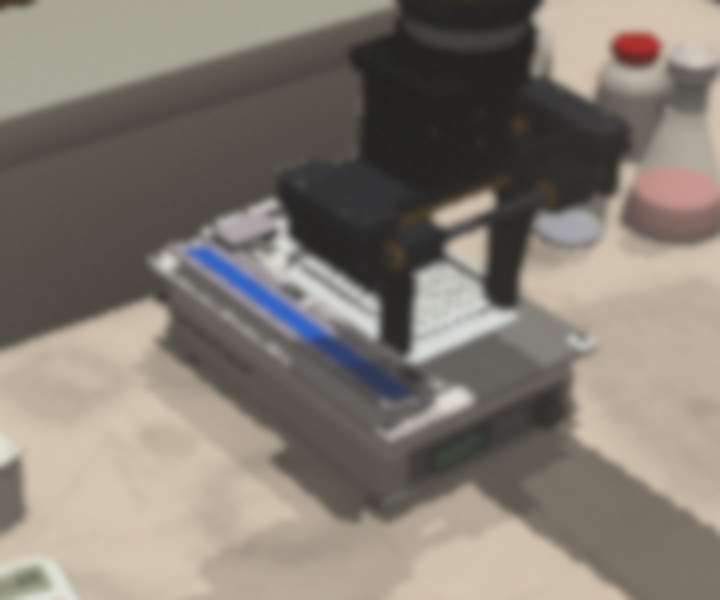

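Call:
play_rows(targets="0 -0.35 0 0 0 -0.007 0.54;0.05 -0.4 0 0 0 -0.007 0.54;0 0 0 0 0 0 0.54;0 0 0.4 0 0 0 0.54;0 0 0.4 0 0 0 0.54;0 0 0 0 0 0 0.54")

```text
time: 3.68
position: [0.4681, -0.0139, 0.2807]
tool_rot: [3.134, 0.139, 0.008]
ft_force: [-0.1, 0.3, -0.8]
grip_width: 0.768
```

Run:
```python
from h import *
show((-133,43,89),-1)
```

```text
t 3.67 pos [ 0.4681 -0.0139  0.2807] tips [-131.1   42.9   98.7] f [-0.1  0.3 -0.8] grip 0.768
need cm tool [-0.102  0.077  0.967] turn [ 0.0048 -0.0052  0.0014]
```

Call:
play_rows(targets="-0.1 0.05 0.3 0.005 -0.005 0 0.54;0 0 0.3 0 0 0 0.54;0 0 0.2 0 0 0 0.54;0 0 0 0 0 0 0.54")

```text
time: 4.18
position: [0.467, -0.0148, 0.2718]
tool_rot: [-3.138, -0.139, 0.001]
ft_force: [-0.6, -0.4, -0.6]
grip_width: 0.769
```

Run:
```python
from h import *
show((-133,43,85),-1)
```

```text
t 4.17 pos [ 0.467  -0.0148  0.2718] tips [-133.4   43.2   89.8] f [-0.6 -0.4 -0.6] grip 0.769
need cm tool [0.022 0.005 0.479] turn [-0.0009  0.0008  0.001 ]
```

Call:
play_rows(targets="0 0 0.2 0 0 0 0.54;0 0 0.2 0 0 0 0.54;0 0 0.2 0 0 0 0.54;0 0 0 0 0 0 0.54")

```text
time: 4.68
position: [0.4673, -0.0145, 0.266]
tool_rot: [-3.138, -0.139, 0.001]
ft_force: [-0.4, 0.6, 3.0]
grip_width: 0.77
```

Run:
```python
from h import *
show((-133,43,79),-1)
```

```text
t 4.67 pos [ 0.4673 -0.0145  0.266 ] tips [-133.    43.5   84. ] f [-0.4  0.6  3. ] grip 0.77
need cm tool [-0.005  0.031  0.503] turn [-0.0009  0.0003  0.0012]
```

Call:
play_rows(targets="0 0.03 0.15 0 0 0 0.54;0 0 0.15 0 0 0 0.54;0 0 0.15 0 0 0 0.54;0 0 0 0 0 0 0.54")

```text
time: 5.18
position: [0.4674, -0.0142, 0.2621]
tool_rot: [-3.137, -0.14, 0.001]
ft_force: [-2.3, 0.1, 6.6]
grip_width: 0.771
```

Run:
```python
from h import *
show((-133,43,78),-1)
im=snap('wrist','w3.png')
snap('scene','s3.png');i=cv2.imread('pics/s3.png')[150:300,250:430];cv2.imwrite('pics/s3c.png',cv2.resize(i,None,fx=4,fy=4,interpolation=cv2.INTER_CUBIC))
```

```text
t 5.17 pos [ 0.4674 -0.0142  0.2621] tips [-132.9   43.9   80.1] f [-2.3  0.1  6.6] grip 0.771
need cm tool [-0.02   0.063  0.209] turn [-0.0013  0.0007  0.0017]
```

View pics/w3.png

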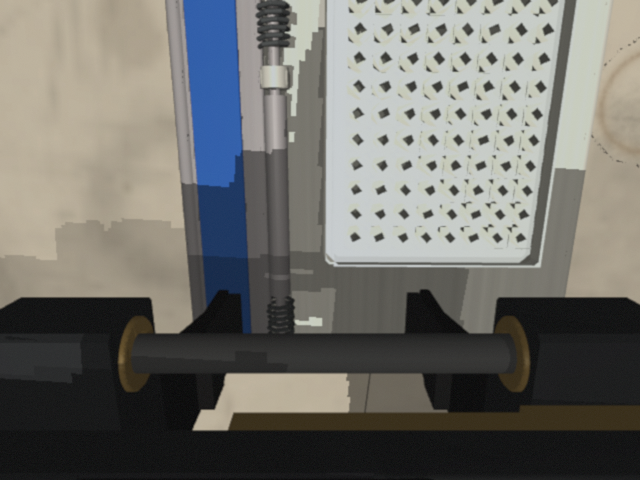

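View pics/s3c.png

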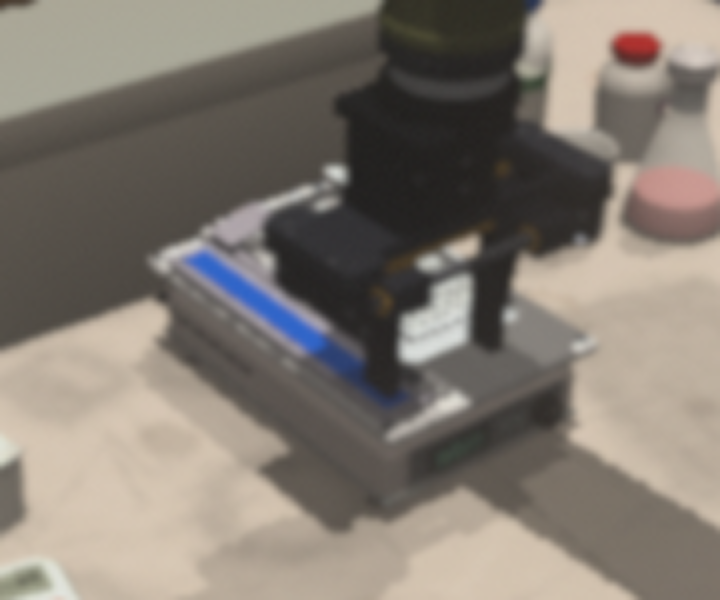

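```bash
cat >> h.py <<'E'
def bar(im):
    p=im['pixels'].astype(int);m=(p[...,0]>p[...,2]*2)&(p[...,0]>80)&(im['depth']>0)&(np.arange(480)[:,None]<285)
    v,u=np.nonzero(m);W=np.array([w2s(world(im,a,b)) for a,b in zip(u[::7],v[::7])])
    ok=abs(W[:,2]-80)<20;W=W[ok]
    A=np.c_[W[:,1]-82,W[:,0]+60,np.ones(len(W))];c=np.linalg.lstsq(A,W[:,2],rcond=None)[0]
    print('n',len(W),'slope y',c[0].round(3),'clip~',(0.2-np.arctan(c[0])).round(3),'xslope',c[1].round(4),'z mid',c[2].round(2),'y range',np.percentile(W[:,1],[2,98]).round(1))
E
python3 - <<'E'
from h import *
for f in ['top0','w1','w2','w3']: bar(dict(np.load(f'pics/{f}.npz')))
E
```

```text
n 115 slope y 0.187 clip~ 0.015 xslope -0.0026 z mid 86.74 y range [72.3 88.7]
n 820 slope y 0.199 clip~ 0.004 xslope 0.0009 z mid 86.34 y range [73.1 89.2]
n 1571 slope y 0.195 clip~ 0.007 xslope 0.0003 z mid 86.3 y range [72.9 89.3]
n 1745 slope y -0.031 clip~ 0.231 xslope 0.0004 z mid 81.34 y range [73.4 90.1]
```

Call:
play_rows(targets="0 0.03 0.15 0 0 0 0.54;0 0 0.15 0 0 0 0.54;0 0 0.03 0 0 0 0.54")

```text
time: 5.65
position: [0.4676, -0.0141, 0.2599]
tool_rot: [-3.138, -0.14, 0.002]
ft_force: [-3.0, 0.5, 8.1]
grip_width: 0.771
```

Run:
```python
from h import *
show((-133,43,78),-1)
bar(snap('wrist','w4.png'))
```

```text
t 5.65 pos [ 0.4676 -0.0141  0.2599] tips [-132.8   43.8   77.9] f [-3.   0.5  8.1] grip 0.771
need cm tool [-0.044  0.063 -0.011] turn [-0.001   0.0013  0.002 ]
n 1669 slope y -0.153 clip~ 0.352 xslope 0.0007 z mid 78.69 y range [73.5 90. ]
```

Call:
play_rows(targets="0 0.03 0.1 0 0 0 0.54;0.2 0 0.03 0 0 0 0.54;0.3 0 0.02 0 0 0 0.54;0.3 0 0.02 0 0 0 0.54")

```text
time: 6.2
position: [0.4726, -0.0135, 0.2581]
tool_rot: [3.138, 0.142, -0.023]
ft_force: [-5.7, -0.2, 8.2]
grip_width: 0.769
```

Run:
```python
from h import *
show((-133,43,77.2),-1)
bar(snap('wrist','w5.png'))
```

```text
t 6.2 pos [ 0.4726 -0.0135  0.2581] tips [-130.2   43.9   76.2] f [-5.7 -0.2  8.2] grip 0.769
need cm tool [-0.547  0.085 -0.099] turn [-0.0002  0.0145  0.0032]
n 1588 slope y -0.258 clip~ 0.453 xslope 0.001 z mid 76.53 y range [73.4 89.5]
```

Call:
play_rows(targets="0 0.03 -0.12 0 0.008 0 0.54;0.2 0 0 0 0.005 0 0.54;0.3 0 0 0 0.003 0 0.54;0.3 0 0 0 0.002 0 0.54")

```text
time: 6.75
position: [0.4767, -0.0126, 0.2584]
tool_rot: [3.138, 0.145, -0.02]
ft_force: [-6.3, 0.5, 8.8]
grip_width: 0.771
```

Run:
```python
from h import *
show((-133,43,77.2),-1)
bar(snap('wrist','w6.png'))
```

```text
t 6.75 pos [ 0.4767 -0.0126  0.2584] tips [-125.7   44.3   76.4] f [-6.3  0.5  8.8] grip 0.771
need cm tool [-0.965  0.127 -0.067] turn [-0.0001  0.0129  0.0049]
n 1610 slope y -0.24 clip~ 0.436 xslope 0.0001 z mid 76.93 y range [73.5 89.8]
```

Call:
play_rows(targets="0.3 0.05 -0.08 0 0.005 0 0.54;0.4 0.02 -0.03 0 0.005 0.002 0.54;0.4 0.02 0 0 0.003 0.002 0.54;0.4 0.02 0 0 0.002 0 0.54")

```text
time: 7.3
position: [0.4869, -0.0116, 0.2579]
tool_rot: [3.138, 0.141, -0.029]
ft_force: [-7.7, 0.3, 8.9]
grip_width: 0.766
```

Run:
```python
from h import *
show((-133,43,77.2),-1)
bar(snap('wrist','w7.png'))
```

```text
t 7.3 pos [ 0.4869 -0.0116  0.2579] tips [-116.4   44.6   76. ] f [-7.7  0.3  8.9] grip 0.766
need cm tool [-1.993  0.141 -0.09 ] turn [-0.0006  0.0183  0.0025]
n 1592 slope y -0.256 clip~ 0.451 xslope 0.0001 z mid 76.49 y range [73.3 89.6]
```

View pics/w7.png

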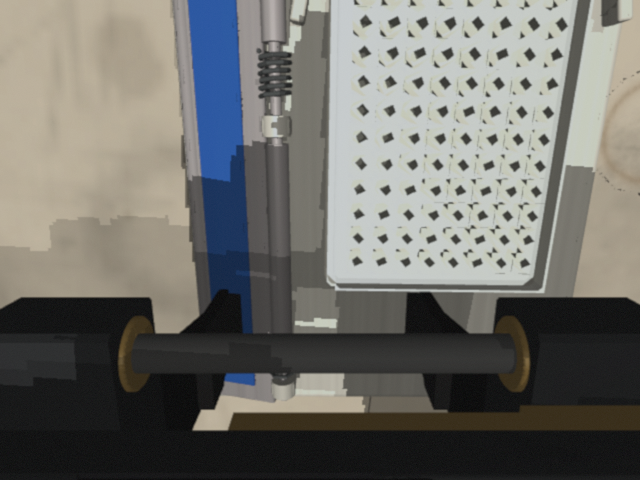

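Run:
```python
from h import *
for f,l,r in [('w3',(335,266),(535,268)),('w7',(340,290),(538,293))]:
    im=dict(np.load(f'pics/{f}.npz'))
    for u,v in (l,r):print(f,w2s(onz(im,u,v,.072)).round(1),w2s(world(im,u,v)).round(1))
```

```text
w3 [-114.3   38.1   72. ] [-110.2   38.5   84.7]
w3 [-114.9  -45.7   72. ] [-115.3  -46.2   71. ]
w7 [-106.9   36.8   72. ] [-100.9   37.4   87. ]
w7 [-108.   -45.5   72. ] [-108.6  -46.2   70.6]
```

Call:
play_rows(targets="0.4 0.05 -0.12 0 0.012 0 0.54;0.4 0.03 -0.05 0 0.008 0.002 0.54;0.4 0.03 -0.03 0 0.006 0.002 0.54;0.4 0.02 -0.02 0 0.004 0 0.54")

```text
time: 7.85
position: [0.4989, -0.0104, 0.2587]
tool_rot: [-3.137, -0.138, 0.009]
ft_force: [-5.7, 0.7, 7.9]
grip_width: 0.771
```

Run:
```python
from h import *
show((-133,43,77.2),-1)
bar(snap('wrist','w8.png'))
```

```text
t 7.85 pos [ 0.4989 -0.0104  0.2587] tips [-102.2   44.9   76.7] f [-5.7  0.7  7.9] grip 0.771
need cm tool [-3.19   0.161 -0.035] turn [-0.0017  0.0058  0.0002]
n 1626 slope y -0.216 clip~ 0.412 xslope 0.0002 z mid 77.34 y range [73.5 89.8]
```

Call:
play_rows(targets="0.4 0.05 -0.04 0 0.006 0 0.54;0.4 0.05 -0.02 0 0.005 0 0.54;0.4 0.04 -0.02 0 0.004 0 0.54;0.4 0.04 -0.02 0 0.004 0 0.54")

```text
time: 8.4
position: [0.5108, -0.0095, 0.2584]
tool_rot: [-3.136, -0.141, 0.007]
ft_force: [-7.3, 1.1, 9.2]
grip_width: 0.767
```

Run:
```python
from h import *
show((-133,43,77.2),-1)
bar(snap('wrist','w9.png'))
```

```text
t 8.4 pos [ 0.5108 -0.0095  0.2584] tips [-90.   44.9  76.4] f [-7.3  1.1  9.2] grip 0.767
need cm tool [-4.388  0.134 -0.055] turn [-0.0027  0.0046  0.0021]
n 1621 slope y -0.23 clip~ 0.426 xslope 0.002 z mid 77.01 y range [73.5 89.7]
```

View pics/w9.png

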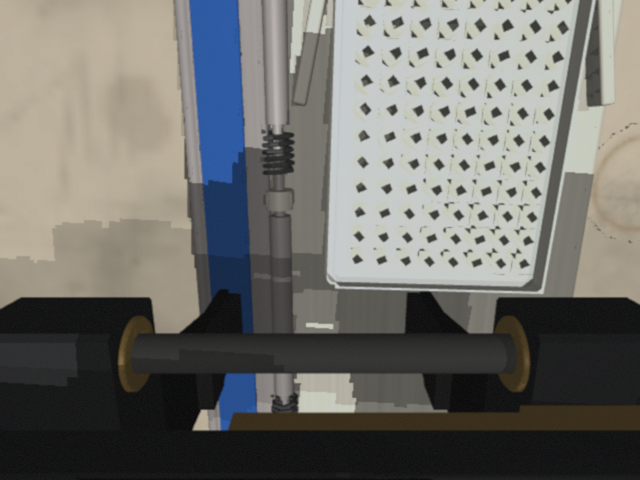

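Call:
play_rows(targets="0.4 0.05 -0.05 0 0.004 0.002 0.54;0.4 0.04 -0.03 0 0.004 0 0.54;0.4 0.04 -0.03 0 0.004 0 0.54")

```text
time: 8.82
position: [0.5199, -0.0088, 0.2586]
tool_rot: [-3.135, -0.14, 0.009]
ft_force: [-6.0, 0.5, 7.7]
grip_width: 0.771
```

Run:
```python
from h import *
show((-133,43,77.2),-1)
bar(snap('wrist','w10.png'))
```

```text
t 8.82 pos [ 0.5199 -0.0088  0.2586] tips [-81.1  45.   76.6] f [-6.   0.5  7.7] grip 0.771
need cm tool [-5.297  0.131 -0.028] turn [-0.0035  0.0056  0.0016]
n 1627 slope y -0.219 clip~ 0.415 xslope 0.0003 z mid 77.35 y range [73.4 89.9]
```

Call:
play_rows(targets="0.3 0.04 -0.04 0 0.004 0.002 0.54;0.3 0.03 -0.03 0 0.004 0 0.54;0.3 0.03 -0.02 0 0.004 0 0.54")

```text
time: 9.25
position: [0.5258, -0.0082, 0.2586]
tool_rot: [-3.135, -0.139, 0.011]
ft_force: [-6.7, 0.2, 7.3]
grip_width: 0.773
```

Run:
```python
from h import *
show((-133,43,77.2),-1)
bar(snap('wrist','w11.png'))
```

```text
t 9.25 pos [ 0.5258 -0.0082  0.2586] tips [-75.3  45.1  76.6] f [-6.7  0.2  7.3] grip 0.773
need cm tool [-5.894  0.136 -0.02 ] turn [-0.0039  0.0068  0.0009]
n 1623 slope y -0.216 clip~ 0.413 xslope -0.0001 z mid 77.37 y range [73.4 89.7]
```

Call:
play_rows(targets="0.25 0.03 -0.03 0 0.004 0 0.54;0.25 0.03 -0.02 0 0.003 0 0.54")

```text
time: 9.55
position: [0.5282, -0.0079, 0.2584]
tool_rot: [-3.135, -0.14, 0.017]
ft_force: [-9.3, 0.7, 10.4]
grip_width: 0.775
```

Run:
```python
from h import *
show((-133,43,77.2),-1)
bar(snap('wrist','w12.png'))
```

```text
t 9.55 pos [ 0.5282 -0.0079  0.2584] tips [-73.6  45.2  76.4] f [-9.3  0.7 10.4] grip 0.775
need cm tool [-6.136  0.139 -0.015] turn [-0.0039  0.0107  0.0017]
n 1616 slope y -0.232 clip~ 0.428 xslope 0.0009 z mid 77.08 y range [73.4 89.7]
```

Call:
play_rows(targets="0.3 0.03 -0.05 0 0.006 0 0.54;0.3 0.03 -0.04 0 0.006 0 0.54")

```text
time: 9.85
position: [0.5296, -0.0078, 0.2581]
tool_rot: [-3.136, -0.139, 0.028]
ft_force: [-12.3, 0.6, 13.2]
grip_width: 0.77
```

Run:
```python
from h import *
show((-133,43,77.2),-1)
bar(snap('wrist','w13.png'))
im=snap('top','t13.png')
i=im['pixels'][145:290,305:425];cv2.imwrite('pics/t13c.png',cv2.resize(i,None,fx=4.1,fy=4.1,interpolation=cv2.INTER_CUBIC))
im=snap('scene','s13.png');i=im['pixels'][150:300,250:430];cv2.imwrite('pics/s13c.png',cv2.resize(i,None,fx=4,fy=4,interpolation=cv2.INTER_CUBIC))
```

```text
t 9.85 pos [ 0.5296 -0.0078  0.2581] tips [-73.5  45.2  76.2] f [-12.3   0.6  13.2] grip 0.77
need cm tool [-6.273e+00  1.460e-01  2.000e-03] turn [-0.0035  0.0174  0.0011]
n 1603 slope y -0.245 clip~ 0.441 xslope 0.0008 z mid 76.77 y range [73.5 89.7]
```

View pics/w13.png

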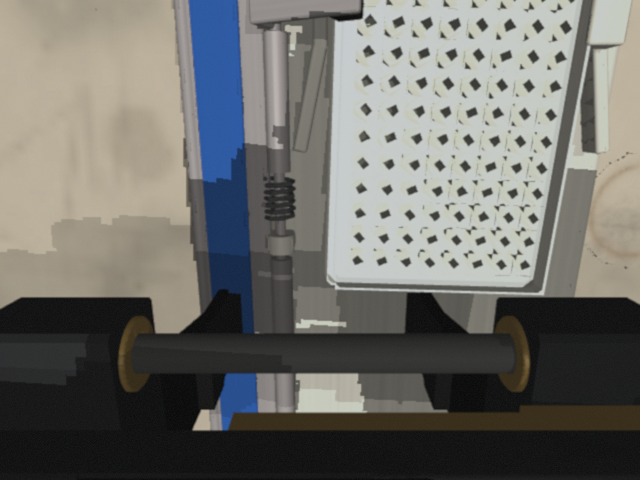

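View pics/t13c.png

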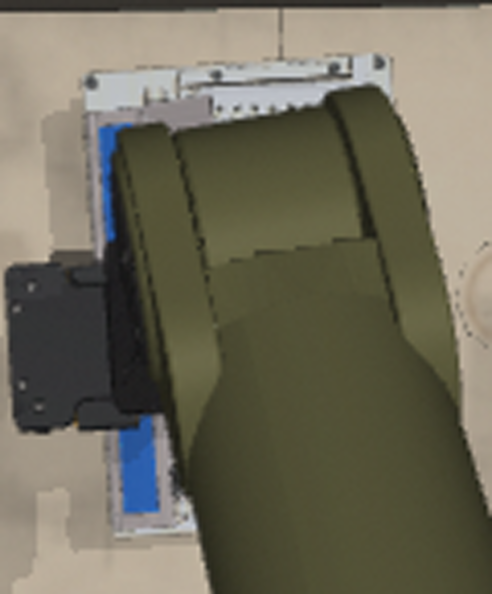

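View pics/s13c.png

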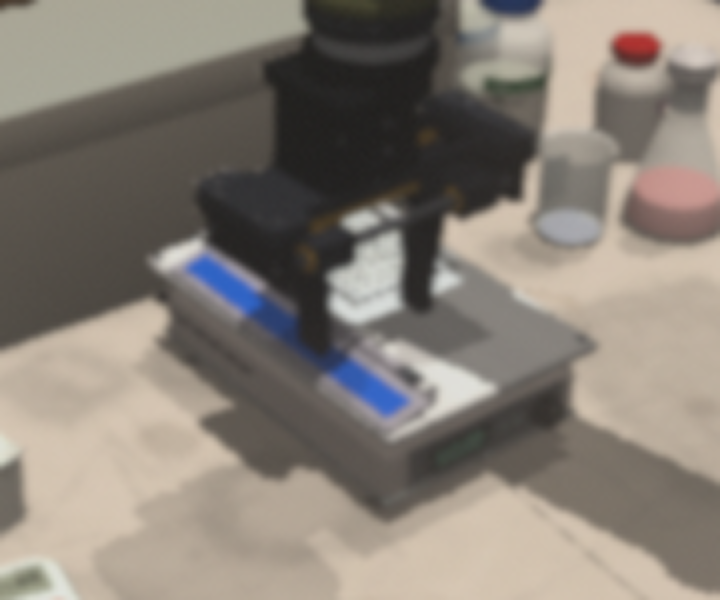

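Run:
```python
from h import *
im=dict(np.load('pics/w13.npz'))
cv2.imwrite('pics/w13c.png',cv2.resize(im['pixels'][0:300,240:640],None,fx=2,fy=2,interpolation=cv2.INTER_CUBIC))
W={k:w2s(onz(im,*k,.084)) for k in [(358,261),(370,23),(526,265),(569,28)]}
for k in W:print(k,W[k].round(1))
```

```text
(358, 261) [-47.4  31.2  84. ]
(370, 23) [33.6 29.2 84. ]
(526, 265) [-48.9 -32.3  84. ]
(569, 28) [ 32.2 -35.3  84. ]
```

View pics/w13c.png

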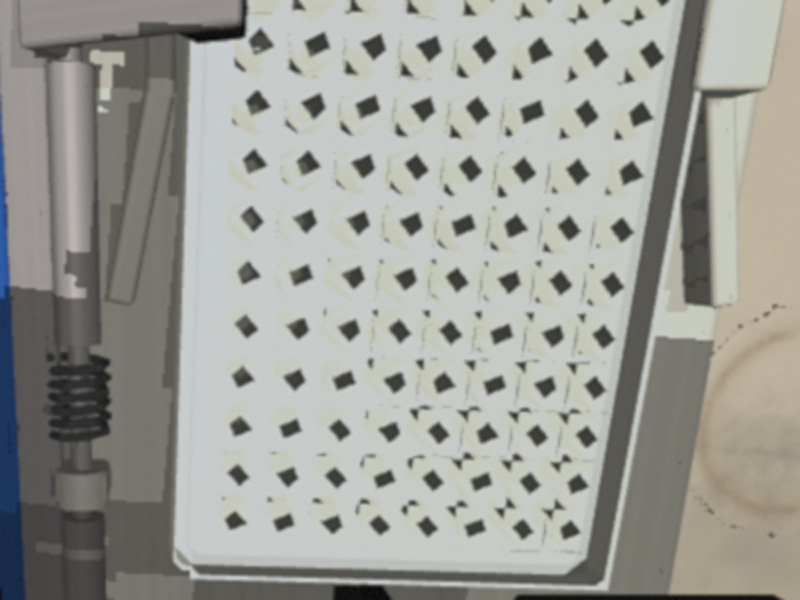

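Run:
```python
from h import *
for f in ['w1','w3','w13']:
    im=dict(np.load(f'pics/{f}.npz'));p=im['pixels'].astype(int);m=(p[...,0]>p[...,2]*2)&(p[...,0]>60)
    L=[];R=[]
    for v in range(3,200,6):
        u=np.nonzero(m[v])[0]; u=u[(u>150)&(u<320)]
        if len(u)<15: continue
        for e,l in ((u[0],L),(u[-1],R)):
            l.append(w2s(world(im,e+(1 if l is L else -1),v)))
    for l in (L,R):
        l=np.array(l); print(f,len(l),np.polyfit(l[:,0],l[:,1],1).round(4),l[:,1].mean().round(2))
# plate yaw by wells: w1 
im=dict(np.load('pics/w1.npz'))
for u,v in [(246,399),(252,66),(438,401),(461,68)]: print(w2s(onz(im,u/2.2+229.8,v/2.2-.2,.084)).round(1))
```

```text
w1 33 [1.90000e-03 8.85857e+01] 88.5
w1 33 [1.12000e-02 7.33203e+01] 72.83
w3 33 [2.10000e-03 9.00726e+01] 89.97
w3 33 [2.31000e-02 7.38396e+01] 72.7
w13 33 [6.30000e-03 8.94306e+01] 89.49
w13 33 [-7.00000e-04  7.35381e+01] 73.53
[-98.9  30.9  84. ]
[ 0.3 30.9 84. ]
[-99.1 -32.   84. ]
[  0.1 -31.7  84. ]
```

Call:
play_rows(targets="-0.3 0 -0.04 0 0.008 0 0.54;-0.3 0 -0.04 0 0 0 0.72;-0.2 0.3 0 0 0 0 0.72;0 0.4 0 0 0 0 0.72;0 0.2 0 0 0 0 0.72")

```text
time: 10.62
position: [0.5263, -0.0156, 0.263]
tool_rot: [-3.133, -0.138, -0.009]
ft_force: [-1.5, 1.8, 2.5]
grip_width: 0.857
```

Run:
```python
from h import *
show((-133,38,77.2),-1)
bar(snap('wrist','w14.png'))
```

```text
t 10.62 pos [ 0.5263 -0.0156  0.263 ] tips [-73.2  38.   81. ] f [-1.5  1.8  2.5] grip 0.857
need cm tool [-5.88  -0.099  0.344] turn [-0.0055 -0.0059  0.0009]
n 1770 slope y 0.018 clip~ 0.182 xslope 0.0006 z mid 82.3 y range [73.2 90.1]
```

View pics/w14.png

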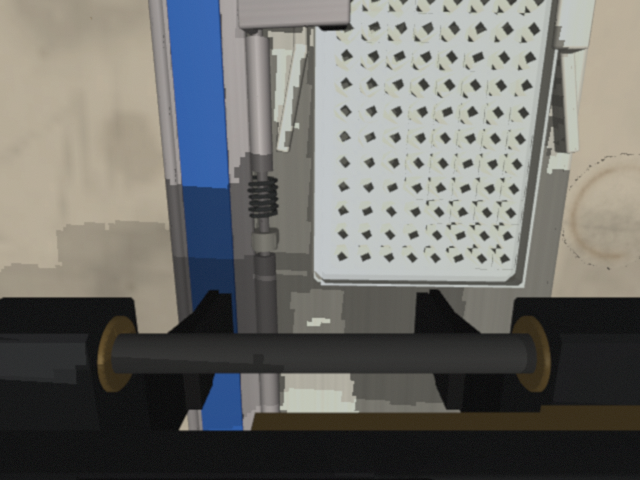

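Call:
play_rows(targets="-0.3 0 0.15 0 0 0 0.72;-0.1 -0.05 0.2 0 0 0 0.72;0 -0.05 0.15 0 0 0 0.72;0 0 0.05 0 0 0 0.72")

```text
time: 11.18
position: [0.5247, -0.0156, 0.2604]
tool_rot: [-3.135, -0.137, -0.022]
ft_force: [-2.9, 1.3, 8.3]
grip_width: 0.861
```

Run:
```python
from h import *
show((-133,38,77.2),-1)
bar(snap('wrist','w15.png'))
```

```text
t 11.18 pos [ 0.5247 -0.0156  0.2604] tips [-73.3  37.7  78.4] f [-2.9  1.3  8.3] grip 0.861
need cm tool [-5.717 -0.084  0.035] turn [-0.0031 -0.0141 -0.0002]
n 1656 slope y -0.149 clip~ 0.348 xslope 0.0004 z mid 78.81 y range [73.4 90. ]
```

View pics/w15.png

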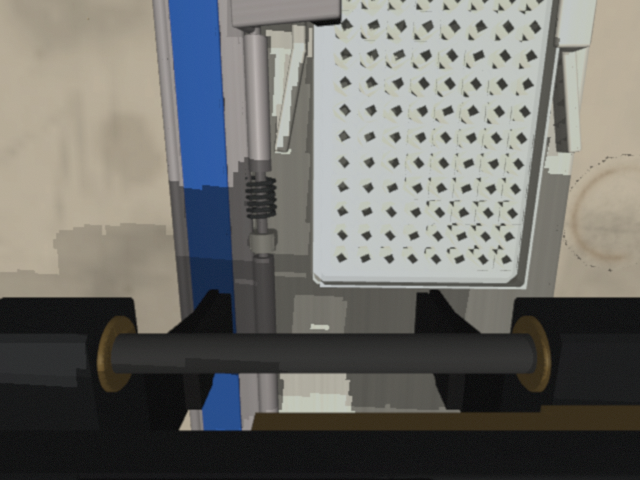

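Call:
play_rows(targets="0.3 0 0.02 0 0 0 0.72;0.3 0 0 0 0 0 0.72;0.3 0 0 0 0.003 0 0.72")

```text
time: 11.6
position: [0.5283, -0.015, 0.2594]
tool_rot: [-3.138, -0.138, 0.006]
ft_force: [-10.9, 0.4, 13.4]
grip_width: 0.858
```

Run:
```python
from h import *
show((-133,38,77.2),-1)
im=snap('wrist','w16.png');bar(im)
cv2.imwrite('pics/w16c.png',cv2.resize(im['pixels'][0:300,240:640],None,fx=2,fy=2,interpolation=cv2.INTER_CUBIC))
```

```text
t 11.6 pos [ 0.5283 -0.015   0.2594] tips [-72.9  37.7  77.4] f [-10.9   0.4  13.4] grip 0.858
need cm tool [-6.083 -0.051  0.043] turn [-0.001   0.004   0.0002]
n 1597 slope y -0.224 clip~ 0.421 xslope 0.0015 z mid 77.27 y range [73.3 89.7]
```

View pics/w16c.png

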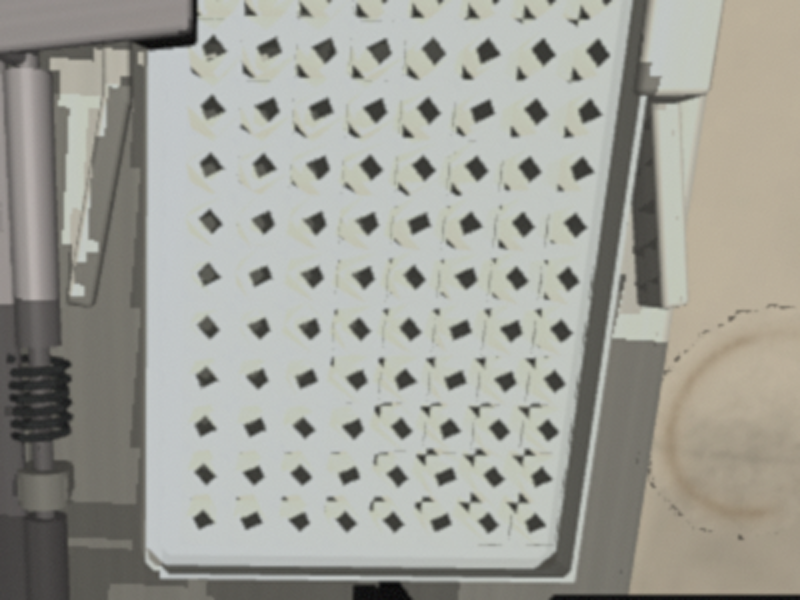

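Run:
```python
from h import *
im=dict(np.load('pics/w16.npz'))
g=np.array(cv2.cvtColor(im['pixels'],cv2.COLOR_BGR2GRAY))
for u,v in [(204,520),(213,50),(536,522),(598,52)]: print(w2s(onz(im,u/2+239.75,v/2-.25,.084)).round(1))
# stop/guide: right guide edges
for n,u,v,z in [('near edge L',165,577,72),('near edge R',575,580,72),('lip near L',652,95,89),('lip top',645,5,89),('guide R flare end',685,305,77)]:
    print(n,w2s(onz(im,u/2+239.75,v/2-.25,z/1000)).round(1),w2s(world(im,u/2+240,v/2)).round(1))
```

```text
[-47.   29.8  84. ]
[34.1 29.2 84. ]
[-47.4 -33.5  84. ]
[ 33.8 -34.3  84. ]
near edge L [-63.2  37.2  72. ] [-57.7  37.1  86.7]
near edge R [-63.8 -48.5  72. ] [-64.9 -50.   69.3]
lip near L [ 26.4 -41.6  89. ] [ 27.8 -46.2  80.2]
lip top [ 39.4 -38.5  89. ] [ 40.1 -40.   86.2]
guide R flare end [ -7.3 -59.4  77. ] [ -11.4 -104.4    0.9]
```

Call:
play_rows(targets="0.1 0 0 0 0 0 0.72;0.05 0 0 0 0 0 0.72;-0.3 0 0.03 0 0 0 0.72;-0.4 0 0.03 0 -0.005 0 0.72;-0.4 0 0.03 0 -0.005 0 0.72")

```text
time: 12.28
position: [0.5229, -0.0157, 0.2633]
tool_rot: [3.138, 0.135, 0.001]
ft_force: [1.1, 0.7, 1.7]
grip_width: 0.862
```

Run:
```python
from h import *
show((-80,38,77.2),-1)
im=snap('wrist','w17.png');bar(im)
```

```text
t 12.28 pos [ 0.5229 -0.0157  0.2633] tips [-77.5  37.   81.3] f [1.1 0.7 1.7] grip 0.862
need cm tool [-0.239 -0.081  0.405] turn [ 0.001  -0.0005 -0.0014]
n 1775 slope y 0.014 clip~ 0.186 xslope 0.0004 z mid 82.36 y range [73.3 90.2]
```

Call:
play_rows(targets="-0.2 0 -0.3 0 0 0 0.72;-0.2 0 -0.5 0 0 0 0.72;0 0 -1 0 0 0 0.72;0 0 -3 0 0 0 0.72;0 0 -4 0 0 0 0.72;-0.5 0 -4 0 0 0 0.72;-2 0 -2 0 0 0 0.72;0 0 0 0 0 0 0.72")

```text
time: 13.32
position: [0.4909, -0.0192, 0.4149]
tool_rot: [3.136, 0.136, -0.015]
ft_force: [-0.6, -0.6, -1.1]
grip_width: 0.861
```

Run:
```python
from h import *
show((-80,38,77.2),-1)
im=snap('wrist','w18.png');bar(im)
cv2.imwrite('pics/w18c.png',cv2.resize(im['pixels'][0:300,230:530],None,fx=2,fy=2,interpolation=cv2.INTER_CUBIC))
```

```text
t 13.32 pos [ 0.4909 -0.0192  0.4149] tips [-111.6   36.1  232.9] f [-0.6 -0.6 -1.1] grip 0.861
need cm tool [ 3.135 -0.189 15.537] turn [ 0.0024  0.0099 -0.0009]
n 918 slope y 0.015 clip~ 0.185 xslope -0.0 z mid 82.39 y range [73.6 90. ]
```

View pics/w18c.png

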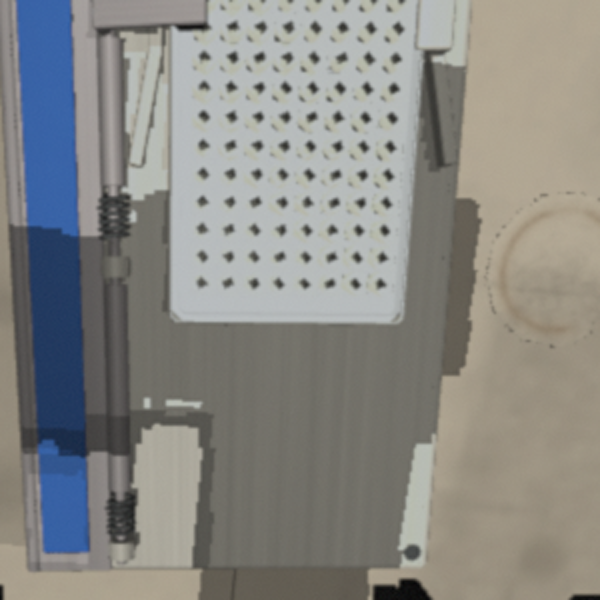

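Call:
play_rows(targets="-1 4 -0.2 0 0 0 0.72;-1 5 0 0 0 0 0.72;-1 5 0 0 0 0 0.72;-1 5 0 0 0 0 0.72;-1 5 0 0 0 0 0.72;0 0 0 0 0 0 0.72")

```text
time: 14.12
position: [0.4631, -0.2699, 0.4079]
tool_rot: [-3.134, -0.143, 0.029]
ft_force: [0.6, 1.1, -0.8]
grip_width: 0.86
```

Run:
```python
from h import *
im=snap('top','t20.png')
cv2.imwrite('pics/t20c.png',cv2.resize(im['pixels'][145:290,305:425],None,fx=4.1,fy=4.1,interpolation=cv2.INTER_CUBIC))
bar(dict(im)) 
im=snap('scene','s20.png')
print(ctrl.get_state()['position'])
```

```text
n 112 slope y 0.041 clip~ 0.159 xslope 0.0019 z mid 82.68 y range [72.9 89.3]
[ 0.4646183  -0.26513626  0.40844325]
```

View pics/t20c.png

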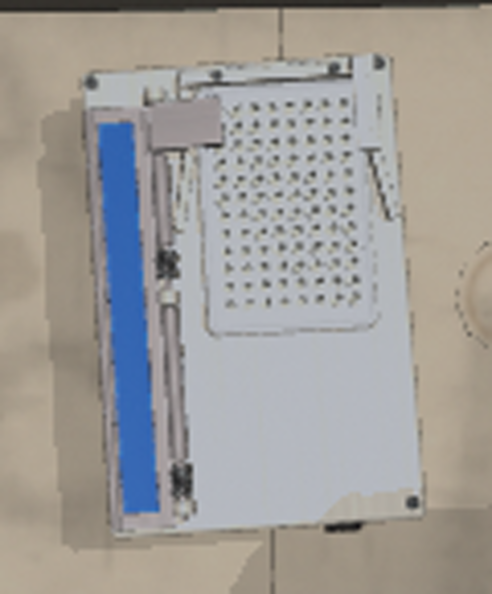

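View pics/s20.png

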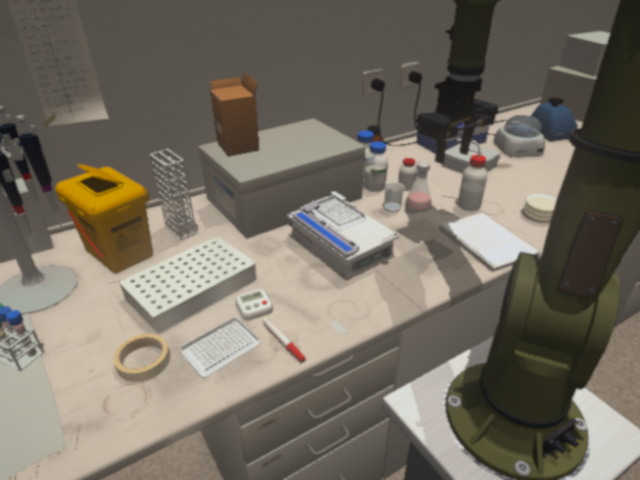

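Run:
```python
from h import *
for f,r in (('w1',(340,430,20,180)),('w18',(325,420,15,140))):
    im=dict(np.load(f'pics/{f}.npz'))
    W=np.array([w2s(world(im,u,v)) for u in range(r[0],r[1],2) for v in range(r[2],r[3],2)]);W=W[abs(W[:,2]-85)<4]
    A=np.c_[W[:,:2],np.ones(len(W))];c=np.linalg.lstsq(A,W[:,2],rcond=None)[0];print(f,c[:2].round(4),np.median(W[:,2]).round(2))
im=dict(np.load('pics/w18.npz'))
for u,v in [(203,283),(203,59),(382,284),(398,61)]: print(w2s(onz(im,u/2+229.75,v/2-.25,.084)).round(1))
for u,v in [(30,570),(427,567)]: print('plat front',w2s(onz(im,u/2+229.75,v/2-.25,.07)).round(1))
for u,v in [(185,322),(395,323)]: print('near',w2s(onz(im,u/2+229.75,v/2-.25,.072)).round(1))
```

```text
w1 [-0.0003  0.0015] 85.36
w18 [-0.0011  0.002 ] 85.42
[-47.   29.4  84. ]
[24.6 29.7 84. ]
[-47.4 -33.8  84. ]
[ 24.  -34.7  84. ]
plat front [-160.1   98.6   70. ]
plat front [-159.1  -62.    70. ]
near [-61.4  35.7  72. ]
near [-61.9 -42.2  72. ]
```

Run:
```python
from h import *
print(ctrl.close_job(), ctrl.get_state()['time'])
```

```text
the job is handed in; nothing more can be done
the job is handed in; nothing more can be done
```

I loaded the plate and handed the job in at about 14 s. The handover reports no verdict, so what follows rests on my own measurements.

**What I did:**
- With one fingertip I held the thumb bar down and with the other pushed the plate about 51 mm, until the push force rose and it stopped moving.
- The clip read 0.41–0.45 rad during the push, against the 0.35–0.42 you call a good opening.
- The plate arrived about 0.03 rad askew, so I shifted the pusher to the right and pushed again with the clip at 0.42.
- I then backed the fingertip off the plate, let the bar up and moved clear.

**Last checks:**

| What | Measured | Required |
|---|---|---|
| Clip | 0.185 rad (wrist camera), 0.16 (top camera) | 0.11 to 0.23 |
| Plate along x | about -1 mm from home | within 3 mm |
| Plate along y | about -1.6 mm from centre | within 4 mm |
| Squareness | under 0.01 rad | under 0.05 |

- **Flatness:** the plate's top is as high as at the start, and its slope changed by no more than about 0.001.
- **Surroundings:** the arm is clear, and the bystanders look unmoved in the scene picture.

**What went wrong or disagreed:**
- **Jaw came down early:** while I shifted the pusher, the bar rose to about 0.18 rad and the jaw rested on the plate. The plate was already about home by my measurement, within the 5 mm that rule allows. I pressed the bar down again and re-pushed before the final release.
- **x positions:** the cameras put the platform's front edge about 3 mm from where the given sizes put it. The plate's x above is corrected for that, so it is only good to a couple of millimetres. A rough reading from the top picture put the plate's near edge about 4 mm further in than home allows, which the stop makes impossible. I put that down to viewing angle.

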